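Square a brass blank into the drilling stop and clamp it

ROBOT

A 6-joint arm with a two-finger parallel gripper is mounted at the origin on the work surface. World frame = base frame: x ahead of the robot, y to its left, z up, the work surface at z = 0. Lengths are in m, angles in rad, forces in N, time in s.
With the tool pointing down it reaches from about 0.25 to 0.725 m from the base axis. Payload 9.7 kg.
Tool frame: the origin (TCP) lies midway between the tips of the shut fingers; the grasp point (between the pads) lies 19 mm behind it; y points along the fingers, x is the direction in which the jaws open and shut, and the axes are right-handed (so a half turn about y gives the same grasp; the last joint's range is limited). The gripper opens to 85 mm and grips with 20 to 120 N. Pads are 22 mm wide; open, the fingers measure 114 mm over their backs; the gripper's body (76 mm by 85 mm) begins 54 mm behind the grasp point. The pads swing forward as they close: fully open they stand 13 mm farther back than shut.
Start: joints at [1.216, 0.087, 0.176, 1.66, 0, 1.571], TCP at [0.191, 0.516, 0.231] pointing down, gripper open.
Joint ranges: [-3.13, 3.13], [-0.85, 1.81], [-1.15, 1.24], [-2.2, 2.28], [-1.44, 1.52], [-3.14, 3.14]. Speed limits (rad/s): [2.22, 2.22, 2.57, 3.14, 3.14, 3.14].

INTERFACE

Orientations are given as a rotation vector (axis times angle).
In Python, from plant import manip, get_image gives the robot as it stands. The module is installed in compiled form; this text tells all that it offers.
- The arm moves only by the shell command python3 -m creep 'ROWS' [FORCE]. ROWS is a JSON object of lists of equal length, an entry for each row: "travel": the shift along the tool's x, y, z in mm, a list of three; "rot": the turn, a rotation vector about the tool's x, y, z in rad, a list of three; "grip": the opening in per cent of the stroke, from 0 (shut) to 100 (fully open). A call has 1 to 8 rows; each row shifts and turns the commanded pose from where the row before left it, along the tool's axes as they then stand; what a row does not reach is not made up. A row lasts 1/12 s, in which the tool goes at most 41.7 mm and 7.16 degrees, less where a joint would pass 70% of its speed; a pose out of reach is approached as far as the arm can. A call with a gripper value outside its range is refused whole. The fingers move at their own pace and stop on an object; FORCE is the grip in N (left out, the last holds). Time passes only in rows, so rows that do not move let the fingers close. It gives the time, the measured TCP pose, the force and the opening at its end, in the units of the state.
- manip.read_state(): the state, without advancing time (a new reading comes with each control period).
- get_image(name): name is "side" or "top" or "wrist"; returns a dict with "pixels" (480x640x3 uint8, red, green, blue), "fx", "fy", "cx", "cy" (pixels), "extrinsics" (4x4, takes a point from camera to world coordinates). Camera axes: x right, y up, looking along -z (the intrinsics and any distortion apply to the point x, -y, -z); pixel columns grow to the right and rows downward; lengths in m; the calibration is good to about 2 mm. A picture is of the moment at which its call begins. There is no depth.
- manip.close_job(): hands the job in, once; it reports no verdict.
The state is a dict: "time": time; "qpos": joint angles; "qd": joint speeds; "effort": joint torques, N m; "tool_pos": TCP position; "ee_rot": TCP orientation; "ft_force": force on the tool from outside, world axes, zero at the start; "ft_torque": the same for the moment, N m; "width": finger opening in m.
Only numpy, scipy, OpenCV 4.12 (cv2) and the standard library are available. Lean on these libraries where they do the work, as an engineer would, in place of code of your own. Each camera call takes 0.05 s, during which the arm holds its last target. There are 200 camera calls.

TASK

Slide the brass blank along the bench, without lifting it, into the corner of the green drilling stop, home against both fences with its long side along the long fence. Then swing the clamp arm round by its red knob until the knob stands over the middle of the blank, and let go. Leave the aluminium blank where it lies.

Things in the scene. Friction and masses are not known exactly. Their poses are not given: they have to be found in the camera images.
- corner (a point): Inner corner, at bench level, of the fixed green L-shaped drilling stop. Long fence: face at x = 0 of this frame, from y = 0 to -280 mm. End stop: face at y = 0, from x = 0 to -75 mm. Both 15 mm thick, 12 mm high. The blank goes in the quarter x < 0, y < 0; home, its middle is at x = -27, y = -40 mm. The clamp arm's upright pivot is at x = -27, y = +35 mm, on a 12 mm high foot.
- brass_centre (a point): Middle (half-way up) of the loose brass-yellow plate, 54 mm along its x, 80 mm along its y, 10 mm thick, about 0.36 kg, lying flat on the bench before the long fence; thin dark centre lines scribed on top. Either way round is the same.
- alu_centre (a point): Middle (half-way up) of the loose silver-grey aluminium plate of the same size, about 0.12 kg, lying near the brass one. Bystander.
- clamp_knob (a point): Middle of the upright red knob, 20 mm across, 22 to 54 mm above the bench, 75 mm from the pivot on a dark bar 15 to 22 mm above the bench (clears fences and blank). x points from pivot to knob: at first within 20 deg of the corner's +x. Swings clockwise from above, over the corner, to a stop where it points along the corner's -y. Takes about 2 N; stays where left.
Mind the look-alikes: they are no part of the job. What is meant by the part that bears brass_centre is not turquoise, and is the larger of those in its own colour.

How it is judged:
On the way:
1. the brass blank is home in the corner, square to the fences, while the clamp arm is still swung away (x of brass_centre in the frame of corner between -0.037 and -0.022 m and y of brass_centre in the frame of corner between -0.05 and -0.035 m and angle between the y axis of brass_centre and the y axis of corner, either way round below 0.175 rad and horizontal distance between clamp_knob and brass_centre above 0.05 m), for 0.2 s.
At the end, for the whole second after the job is handed in: The brass blank lies flat in the corner, within 10 mm of touching each fence and within 10 degrees of square, long side along the long fence; the clamp knob stands within 25 mm (seen from above) of the blank's middle; the aluminium blank is within 20 mm of where it started (x of brass_centre in the frame of corner between -0.037 and -0.022 m and y of brass_centre in the frame of corner between -0.05 and -0.035 m and angle between the y axis of brass_centre and the y axis of corner, either way round below 0.175 rad and height (world z) of brass_centre below 0.008 m and horizontal distance between clamp_knob and brass_centre below 0.025 m and distance of alu_centre from where it was at the start of the episode below 0.02 m).
It fails at once if the brass blank is lifted off the bench (its middle more than 25 mm above the bench) (height (world z) of brass_centre above 0.025 m).
It fails at once if the aluminium blank is shifted by more than 30 mm (distance of alu_centre from where it was at the start of the episode above 0.03 m).
It also fails if it takes over 61 s, if anything falls off the work surface, if the arm or the gripper's body presses on something with over 40 N, if the wrist force passes 120 N, or if a joint passes its speed limit or range.

## Working session

There is one attempt and no reset: what is moved stays moved. The work goes in short steps, Python scripts to look and compute and a shell command to move; the robot and the scene stay as the last step left them, time stands still between calls to the robot, and variables do not carry over. Pictures are saved under pics/ and viewed, about 8 in all and at most 12, crops included, and the job is handed in when it is done.

```bash
mkdir -p pics; cat > h.py <<'E'
import numpy as np, cv2
from plant import manip, get_image
def grab(n,f=None):
    d=get_image(n)
    if f: cv2.imwrite('pics/'+f,cv2.cvtColor(d['pixels'],cv2.COLOR_RGB2BGR))
    return d
def ray(d,u,v):
    E=np.array(d['extrinsics']); r=E[:3,:3]@np.array([(u-d['cx'])/d['fx'],-(v-d['cy'])/d['fy'],-1])
    return E[:3,3],r/np.linalg.norm(r)
def onz(d,u,v,z):
    o,r=ray(d,u,v); return o+r*(z-o[2])/r[2]
def two(d1,p1,d2,p2):
    o1,r1=ray(d1,*p1);o2,r2=ray(d2,*p2)
    A=np.stack([r1,-r2],1);s=np.linalg.lstsq(A,o2-o1,rcond=None)[0]
    a=o1+s[0]*r1;b=o2+s[1]*r2
    return (a+b)/2,np.linalg.norm(a-b)
E
python3 - <<'E'
from h import *
np.set_printoptions(precision=4,suppress=True)
for n in('top','side','wrist'):
    d=grab(n,n+'0.png'); print(n,d['fx'],d['cx'],d['cy'],[k for k in d]); print(np.array(d['extrinsics']))
s=manip.read_state();print(s)
a=[cv2.imread(f'pics/{n}0.png') for n in('top','side')]
E
```

```text
top 575.5144518379308 320.48502260389796 243.74303577523173 ['pixels', 'fx', 'fy', 'cx', 'cy', 'extrinsics']
[[ 0.0207  0.9938 -0.1093  0.4943]
 [-0.9998  0.0209  0.0015 -0.0959]
 [ 0.0037  0.1093  0.994   0.9033]
 [ 0.      0.      0.      1.    ]]
side 507.8398359453135 313.12499605903747 237.11405207154277 ['pixels', 'fx', 'fy', 'cx', 'cy', 'extrinsics']
[[-0.9969  0.0481 -0.0627  0.5243]
 [-0.0789 -0.5574  0.8265  0.5738]
 [ 0.0048  0.8288  0.5595  0.5013]
 [ 0.      0.      0.      1.    ]]
wrist 371.2895616108955 320.1523564768555 239.37996283944645 ['pixels', 'fx', 'fy', 'cx', 'cy', 'extrinsics']
[[ 0.348  -0.9036 -0.2498  0.1276]
 [ 0.9375  0.3352  0.0933  0.5383]
 [-0.0006 -0.2667  0.9638  0.3739]
 [ 0.      0.      0.      1.    ]]
{'time': 0.15, 'qpos': array([1.216 , 0.0873, 0.1753, 1.6598, 0.    , 1.5708]), 'qd': array([-0.0005, -0.0039,  0.0018,  0.0004,  0.    ,  0.0014]), 'effort': array([  0.0031, -52.0761,  46.5043,   0.0139,   0.0001,  -0.    ]), 'tool_pos': array([0.191 , 0.5156, 0.2307]), 'ee_rot': array([-1.357 , -0.9434,  0.9448]), 'ft_force': array([-0.3033, -0.5476,  0.4415]), 'ft_torque': array([ 0.006 , -0.0606, -0.0238]), 'width': 0.08553117880548657}
```

View pics/top0.png

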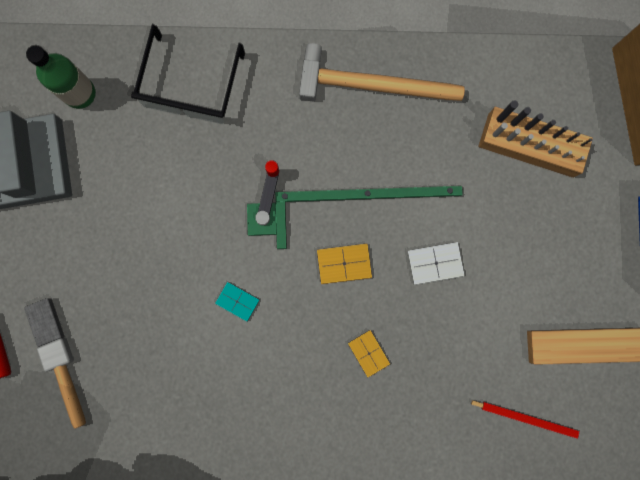

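View pics/side0.png

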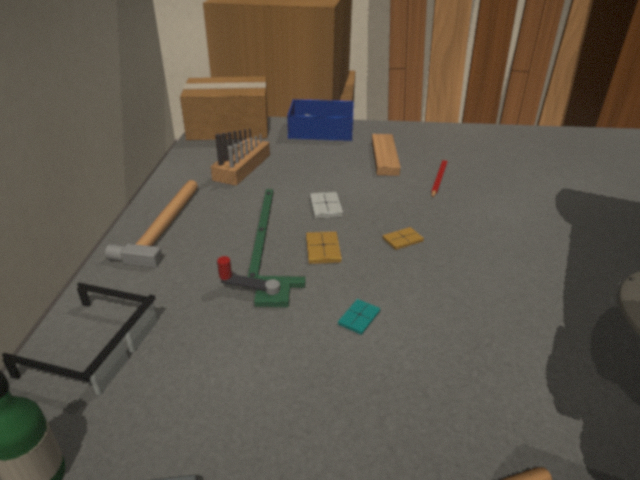

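Top view, candidates for the brass blank: large brass (344,263), small brass (369,353), turquoise (238,301) and aluminium (436,263). By the description it is the large brass one at (344,263), side view (323,247). The knob is at (272,168) and the inner corner near (287,201).

```bash
cat > meas.py <<'E'
from h import *
np.set_printoptions(precision=4,suppress=True)
def blobs(d,kind):
    p=d['pixels']; h=cv2.cvtColor(p,cv2.COLOR_RGB2HSV); H,S,V=cv2.split(h)
    m={'brass':(H>14)&(H<26)&(S>190)&(V>120),'alu':(S<30)&(V>170),'red':((H<6)|(H>174))&(S>180)&(V>90),
       'green':(H>55)&(H<85)&(S>110)&(V>40)}[kind].astype(np.uint8)*255
    m=cv2.morphologyEx(m,cv2.MORPH_CLOSE,np.ones((5,5)))
    c,_=cv2.findContours(m,cv2.RETR_EXTERNAL,cv2.CHAIN_APPROX_NONE)
    return [q for q in sorted(c,key=cv2.contourArea)[::-1] if cv2.contourArea(q)>60]
def plate(d,c,z=.010):
    P=np.array([onz(d,*q[0],z)[:2] for q in c],np.float32)*1000
    (cx,cy),(w,h),a=cv2.minAreaRect(P)
    if w>h: a-=90   # make h the long side; a = yaw of short side = plate x
    a=(a+90)%180-90
    return np.array([cx,cy]),sorted([w,h]),a
E
python3 - <<'E'
from meas import *
D={n:grab(n) for n in('top','side')}
for n,d in D.items():
    print(n)
    for k in('brass','alu','red','green'):
        for c in blobs(d,k)[:4]:
            m=cv2.moments(c); print(k,cv2.contourArea(c),np.array([m['m10'],m['m01']])/m['m00'],cv2.boundingRect(c), *(plate(d,c) if k in('brass','alu') else []))
t=cv2.imread('pics/top0.png'); s=cv2.imread('pics/side0.png')
a=cv2.resize(t[140:300,230:480],None,fx=3,fy=3)[:, :800]
b=cv2.resize(s[180:310,210:350],(525,487))
cv2.imwrite('pics/c1.png',a); cv2.imwrite('pics/c2.png',b)
E
```

```text
top
brass 1525.0 [344.0272 263.5574] (318, 245, 53, 38) [ 562.3744 -134.3128] [50.48497009277344, 77.18525695800781] 8.36286449432373
brass 862.0 [368.7092 353.2378] (350, 332, 39, 44) [ 425.6554 -174.3642] [37.38710021972656, 56.74810028076172] -58.69130325317383
alu 1594.5 [435.6308 263.1084] (408, 243, 56, 41) [ 566.1329 -277.0698] [51.76409149169922, 78.57263946533203] 11.080445289611816
red 638.5 [530.3545 419.8188] (482, 402, 97, 36)
red 103.0 [271.1828 166.5485] (266, 161, 12, 12)
green 2365.5 [329.8052 204.8097] (247, 187, 215, 62)
green 989.0 [56.9476 73.8001] (37, 54, 40, 38)
side
red 130.5 [223.6654 266.567 ] (219, 257, 10, 22)
red 64.0 [439.0312 176.1875] (434, 162, 12, 28)
green 1854.0 [ 16.9896 426.3266] (0, 395, 42, 63)
```

View pics/c1.png

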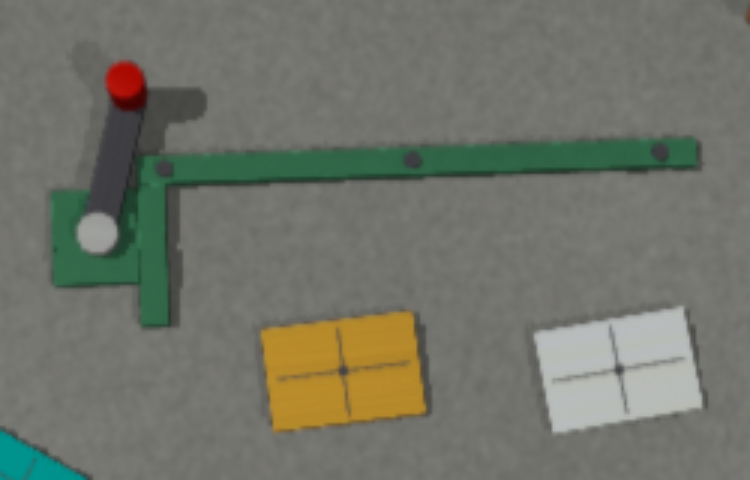

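View pics/c2.png

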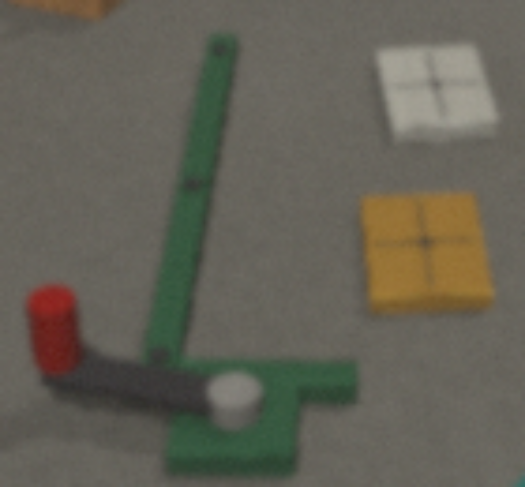

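The crops confirm the large brass plate with its scribed lines, centre at top (344,263) and side (323,245). The knob top is at top (272,167), side (224,260). The inner corner is at top (286,202), side about (259,276).

```bash
python3 - <<'E'
from meas import *
t=grab('top');s=grab('side')
for n,a,b in(('brass',(344.2,263.3),(323.3,244.8)),('alu',(436.3,263.2),(326.3,202.9)),('knobtop',(272,166.7),(224.1,259.5)),('corner',(286.3,201.7),(259.3,276.3)),('fence end',(462.3,195.3),(271.5,189.5)),('pivot top',(262.3,217.3),(272.7,284.5))):
    print(n,two(t,a,s,b))
c=onz(t,286.3,201.7,.012);f=onz(t,462.3,195.3,.012);e=onz(t,286.7,248.3,.012);k=onz(t,272,166.7,.054)
print(c,f,e,k,np.linalg.norm(f-c),np.linalg.norm(e-c),'yaw',np.degrees(np.arctan2(*(c-f)[[1,0]]))-90,np.degrees(np.arctan2(*(c-e)[[1,0]])))
b,w,a=plate(t,blobs(t,'brass')[0]);print(b,w,a)
# home
y=np.arctan2(*(c-f)[[1,0]])-np.pi/2;R=np.array([[np.cos(y),-np.sin(y)],[np.sin(y),np.cos(y)]])
for n,q in(('home',(-.027,-.04)),('pivot',(-.027,.035))): print(n,c[:2]+R@q)
print('brass in corner frame',R.T@(b/1000-c[:2]))
from scipy.spatial.transform import Rotation as Ro
print(Ro.from_rotvec(manip.read_state()['ee_rot']).as_matrix())
E
```

```text
brass (array([ 0.5618, -0.1348,  0.0069]), np.float64(0.002305162685251425))
alu (array([ 0.565 , -0.279 ,  0.0057]), np.float64(0.0024243441681592597))
knobtop (array([ 0.7029, -0.0215,  0.0506]), np.float64(0.0016338463800359831))
corner (array([ 0.6569, -0.0419,  0.006 ]), np.float64(0.003587017479804288))
fence end (array([ 0.6759, -0.32  ,  0.0071]), np.float64(0.002198307184238446))
pivot top (array([ 0.6295, -0.0062,  0.0204]), np.float64(0.0025521964240000986))
[ 0.6576 -0.0421  0.012 ] [ 0.6738 -0.3188  0.012 ] [ 0.5841 -0.0447  0.012 ] [ 0.7029 -0.0217  0.054 ] 0.2771184277731832 0.0735641434675578 yaw 3.3358325342910717 2.039824476570829
[ 562.4326 -134.494 ] [50.483909606933594, 76.82060241699219] 8.307013511657715
home [ 0.633  -0.0836]
pivot [ 0.6286 -0.0088]
brass in corner frame [-0.1004 -0.0867]
[[ 0.3474 -0.0001 -0.9377]
 [ 0.9377 -0.0003  0.3474]
 [-0.0003 -1.      0.    ]]
```

```bash
python3 -m creep '{"travel":[[0,0,0],[0,0,0],[0,0,0],[0,0,0],[-37,0,-15],[-37,0,-15],[-37,0,-15],[-37,0,-15]],"rot":[[0,-0.103,0],[0,-0.103,0],[0,-0.103,0],[0,-0.103,0],[0,0,0],[0,0,0],[0,0,0],[0,0,0]],"grip":[30,30,30,30,30,30,30,30]}' 40
python3 -m creep '{"travel":[[-37,0,-15],[-37,0,-15],[-37,0,-15],[-37,0,-15],[-37,0,-15],[-37,0,-15],[-37,0,-15],[-37,0,-15]],"rot":[[0,0,0],[0,0,0],[0,0,0],[0,0,0],[0,0,0],[0,0,0],[0,0,0],[0,0,0]],"grip":[30,30,30,30,30,30,30,30]}'
cat > st.py <<'E'
from meas import *
from scipy.spatial.transform import Rotation as Ro
C=np.array([.6576,-.0421]);Y=np.radians(3.3);R=np.array([[np.cos(Y),-np.sin(Y)],[np.sin(Y),np.cos(Y)]])
def st():
    s=manip.read_state();M=Ro.from_rotvec(s['ee_rot']).as_matrix();p=np.array(s['tool_pos'])
    print('t',s['time'],'pos',p,'cornerframe mm',R.T@(p[:2]-C)*1000,'yaw toolx rel corner',np.degrees(np.arctan2(M[1,0],M[0,0])-Y),'tilt',M[2,1],'F',s['ft_force'],'w',s['width'])
if __name__=='__main__': st()
E
python3 st.py
```

```text
time: 1.02
tool_pos: [0.2596, 0.3699, 0.2311]
ee_rot: [-1.181, -1.252, 1.252]
ft_force: [1.8, 0.6, -0.1]
width: 0.0257
time: 1.68
tool_pos: [0.3965, 0.0808, 0.2316]
ee_rot: [-1.182, -1.252, 1.251]
ft_force: [0.3, 0.3, 0.6]
width: 0.0255
t 1.6833 pos [0.3965 0.0808 0.2316] cornerframe mm [-253.6426  137.7043] yaw toolx rel corner 89.98158162165525 tilt -0.999999519934176 F [0.2868 0.2733 0.6244] w 0.025515345870728148
```

```bash
python3 -m creep '{"travel":[[-32,0,-14],[-32,0,-14],[-32,0,-14],[-32,0,-14],[-32,0,-14],[-32,0,-14],[-32,0,-14],[0,0,0]],"rot":[[0,0,0],[0,0,0],[0,0,0],[0,0,0],[0,0,0],[0,0,0],[0,0,0],[0,0,0]],"grip":[30,30,30,30,30,30,30,30]}'
python3 - <<'E'
from st import *
st()
d=grab('wrist','w1.png')
for c in blobs(d,'brass')[:2]: print(cv2.boundingRect(c),plate(d,c), R.T@(plate(d,c)[0]/1000-C))
print(np.array(d['extrinsics']))
E
```

```text
time: 2.35
tool_pos: [0.5084, -0.1396, 0.2298]
ee_rot: [-1.183, -1.248, 1.25]
ft_force: [1.3, 0.2, -0.1]
width: 0.0257
t 2.35 pos [ 0.5084 -0.1396  0.2298] cornerframe mm [-154.5696  -88.7885] yaw toolx rel corner 89.78090912024759 tilt -0.9999991502381078 F [ 1.3092  0.185  -0.0878] w 0.025710135715413827
[[-0.0532 -0.9626 -0.2656  0.4409]
 [ 0.9986 -0.0513 -0.0139 -0.144 ]
 [-0.0002 -0.266   0.964   0.3731]
 [ 0.      0.      0.      1.    ]]
```

View pics/w1.png

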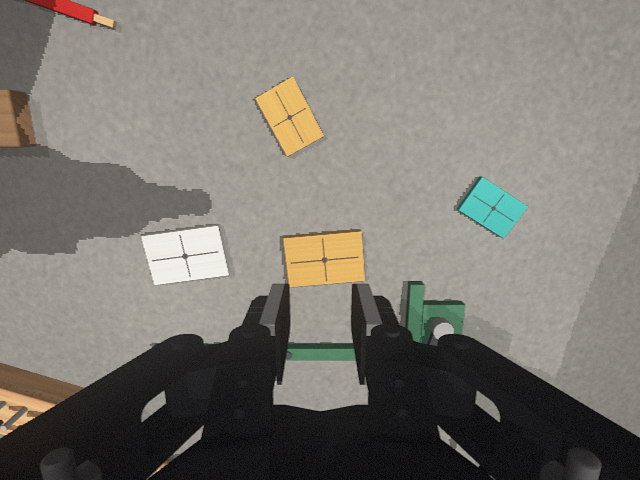

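The wrist view shows the brass plate at (324,260). Its ray hits (0.563,-0.134), which agrees with the top view, and the path down behind it is clear. Descending.

```bash
python3 -m creep '{"travel":[[0,36,0],[0,36,0],[0,36,0],[0,36,0],[0,36,0],[0,30,0],[0,0,0],[0,0,0]],"rot":[[0,0,0],[0,0,0],[0,0,0],[0,0,0],[0,0,0],[0,0,0],[0,0,0],[0,0,0]],"grip":[30,30,30,30,30,30,30,30]}'
python3 -m creep '{"travel":[[0,5,0],[0,5,0],[0,3,0],[0,2,0],[0,0,0],[0,0,0]],"rot":[[0,0,0],[0,0,0],[0,0,0],[0,0,0],[0,0,0],[0,0,0]],"grip":[30,30,30,30,30,30]}'; python3 st.py
```

```text
time: 3.07
tool_pos: [0.5057, -0.1344, 0.0209]
ee_rot: [-1.179, -1.25, 1.252]
ft_force: [0.1, -0.2, 1.3]
width: 0.0259
time: 3.57
tool_pos: [0.507, -0.1353, 0.0066]
ee_rot: [-1.182, -1.251, 1.251]
ft_force: [-0.3, 0.6, 1.0]
width: 0.0257
t 3.5667 pos [ 0.507  -0.1353  0.0066] cornerframe mm [-155.7322  -84.4055] yaw toolx rel corner 89.97575788775387 tilt -0.9999999101849424 F [-0.2672  0.6354  0.9516] w 0.025748192558918945
```

```bash
python3 -m creep '{"travel":[[-1,3,-6],[-1,0,-8],[-1,0,-8],[0,0,-8],[0,0,-8],[0,0,-8],[0,0,-8],[0,0,-8]],"rot":[[0,0,0],[0,0,0],[0,0,0],[0,0,0],[0,0,0],[0,0,0],[0,0,0],[0,0,0]],"grip":[30,30,30,30,30,30,30,30]}'
python3 - <<'E'
from st import *
st()
d=grab('top','t2.png')
for c in blobs(d,'brass')[:2]: b,w,a=plate(d,c);print(b,w,a, R.T@(b/1000-C))
E
```

```text
time: 4.23
tool_pos: [0.5697, -0.1346, 0.0031]
ee_rot: [-1.181, -1.251, 1.251]
ft_force: [-2.2, 0.1, -0.2]
width: 0.0254
t 4.2333 pos [ 0.5697 -0.1346  0.0031] cornerframe mm [-93.1105 -87.3094] yaw toolx rel corner 89.97964971171739 tilt -0.9999999515795606 F [-2.2378  0.12   -0.1571] w 0.02539718136437295
```

```bash
python3 -m creep '{"travel":[[0,0,-6],[0,0,-6],[0,0,-4],[0,0,-3],[0,0,-2],[0,0,-2],[0,0,0]],"rot":[[0,0,0],[0,0,0],[0,0,0],[0,0,0],[0,0,0],[0,0,0],[0,0,0]],"grip":[30,30,30,30,30,30,30]}'
python3 - <<'E'
from st import *
st()
grab('side','s2.png')
E
```

```text
time: 4.87
tool_pos: [0.5922, -0.1334, 0.0033]
ee_rot: [-1.182, -1.252, 1.251]
ft_force: [-0.2, -0.7, 0.1]
width: 0.0255
t 4.8667 pos [ 0.5922 -0.1334  0.0033] cornerframe mm [-70.5206 -87.3834] yaw toolx rel corner 89.97783375503282 tilt -0.9999998874340261 F [-0.1838 -0.6659  0.1235] w 0.025484958579825426
```

View pics/s2.png

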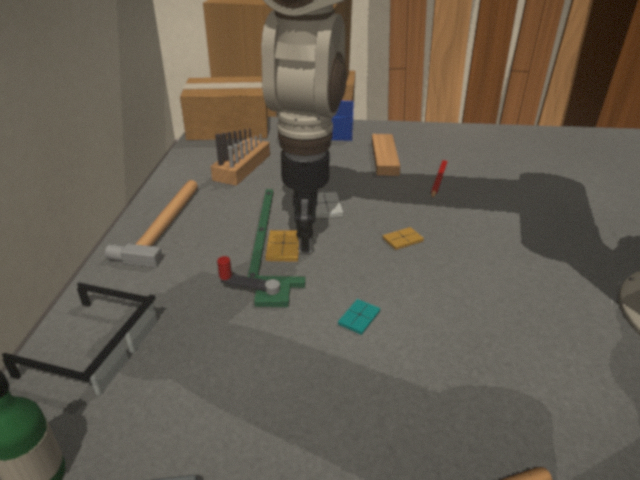

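Side view: the brass plate at (283,245) is square and within a few mm of the long fence, with the fingers behind it. Pushing on until the force rises.

```bash
for i in 1 ; do python3 -m creep '{"travel":[[0,0,-2],[0,0,-2],[0,0,-1],[0,0,0]],"rot":[[0,0,0],[0,0,0],[0,0,0],[0,0,0]],"grip":[30,30,30,30]}'; python3 -m creep '{"travel":[[0,0,-1],[0,0,-1],[0,0,-1],[0,0,0]],"rot":[[0,0,0],[0,0,0],[0,0,0],[0,0,0]],"grip":[30,30,30,30]}'; done; python3 st.py
```

```text
time: 5.25
tool_pos: [0.597, -0.1331, 0.0034]
ee_rot: [-1.182, -1.251, 1.251]
ft_force: [-1.3, -0.6, 1.5]
width: 0.0259
time: 5.58
tool_pos: [0.5991, -0.133, 0.0033]
ee_rot: [-1.181, -1.25, 1.252]
ft_force: [-7.6, -0.6, 3.8]
width: 0.0255
t 5.5833 pos [ 0.5991 -0.133   0.0033] cornerframe mm [-63.595  -87.3761] yaw toolx rel corner 89.96948148836638 tilt -0.9999986782244894 F [-7.6396 -0.6419  3.8376] w 0.02548699631795545
```

```bash
python3 -m creep '{"travel":[[0,0,5],[0,0,10],[0,-35,0],[0,-35,0],[-20,0,-17],[-20,0,-17],[-21,0,-16],[0,0,0]],"rot":[[0,0,0],[0,0,0],[0,0,0],[0,0,0],[0,0,0],[0,0,0],[0,0,0],[0,0,0]],"grip":[30,30,30,15,15,15,15,15]}'
python3 -m creep '{"travel":[[0,0,0],[0,0,0],[0,0,0],[0,0,0],[0,0,0],[0,0,0],[0,0,0]],"rot":[[0,0.12,0],[0,0.12,0],[0,0.12,0],[0,0.12,0],[0,0.12,0],[0,0.12,0],[0,0.12,0]],"grip":[15,15,15,15,15,15,15]}'
python3 -m creep '{"travel":[[0,0,0],[0,0,0],[0,0,0],[0,0,0],[0,0,0],[0,0,0],[0,0,0],[0,0,0]],"rot":[[0,0.12,0],[0,0.12,0],[0,0.12,0],[0,0.12,0],[0,0.12,0],[0,0.13,0],[0,0,0],[0,0,0]],"grip":[15,15,15,15,15,15,15,15]}'
python3 - <<'E'
from st import *
st()
d=grab('top','t3.png');w=grab('wrist')
cv2.imwrite('pics/m3.png',np.hstack([cv2.resize(cv2.imread('pics/t3.png')[140:320,220:480],(520,360)),cv2.resize(cv2.cvtColor(w['pixels'],4),(280,360))]))
for c in blobs(d,'brass')[:2]: b,w,a=plate(d,c);print(b,w,a, R.T@(b/1000-C))
for c in blobs(d,'alu')[:1]: b,w,a=plate(d,c);print('alu',b,w,a)
E
```

```text
time: 6.25
tool_pos: [0.6406, -0.1948, 0.0727]
ee_rot: [-1.185, -1.251, 1.25]
ft_force: [1.4, 0.4, 0.9]
width: 0.013
time: 6.83
tool_pos: [0.6384, -0.1916, 0.0733]
ee_rot: [-1.483, -0.612, 0.611]
ft_force: [-0.1, -0.1, 0.0]
width: 0.013
time: 7.5
tool_pos: [0.6383, -0.1917, 0.0733]
ee_rot: [-1.57, -0.053, 0.052]
ft_force: [0.6, -0.7, 0.4]
width: 0.013
t 7.5 pos [ 0.6383 -0.1917  0.0733] cornerframe mm [ -27.8892 -148.2464] yaw toolx rel corner 0.5407803892135398 tilt -0.9999998750021054 F [ 0.5802 -0.6626  0.3853] w 0.01295472409154155
[ 636.1899 -120.7358] [52.391212463378906, 53.55497741699219] 1.223551630973816 [-0.0259 -0.0773]
alu [ 752.2158 -286.5042] [46.837677001953125, 65.21644592285156] -10.956832885742188
```

View pics/m3.png

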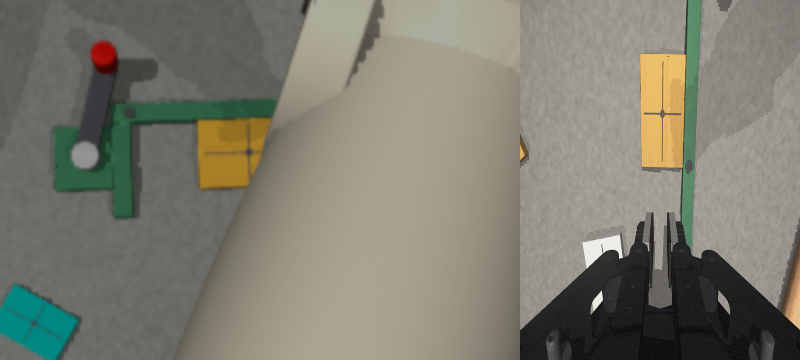

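Top view: the brass plate lies flush and square on the long fence, about 48 mm from the end stop. The wrist view shows the fingers lined up behind its short side. Now down, and push along the fence.

```bash
python3 -m creep '{"travel":[[-2,25,0],[0,25,0],[0,14,0],[0,4,0],[0,2,0],[0,0,0]],"rot":[[0,0,0],[0,0,0],[0,0,0],[0,0,0],[0,0,0],[0,0,0]],"grip":[15,15,15,15,15,15]}'; python3 st.py
python3 -m creep '{"travel":[[0,0,5],[0,0,7],[0,0,7],[0,0,7],[0,0,7],[0,0,7],[0,0,6],[0,0,0]],"rot":[[0,0,0],[0,0,0],[0,0,0],[0,0,0],[0,0,0],[0,0,0],[0,0,0],[0,0,0]],"grip":[15,15,15,15,15,15,15,15]}';python3 st.py
```

```text
time: 8.1
tool_pos: [0.6365, -0.192, 0.0038]
ee_rot: [-1.57, -0.051, 0.05]
ft_force: [0.3, -0.0, 0.1]
width: 0.0129
t 8.1 pos [ 0.6365 -0.192   0.0038] cornerframe mm [ -29.682  -148.4559] yaw toolx rel corner 0.37859728360102224 tilt -0.9999998736016669 F [ 0.3319 -0.0281  0.0786] w 0.012917350281276812
time: 8.77
tool_pos: [0.6332, -0.1444, 0.0033]
ee_rot: [-1.569, -0.05, 0.051]
ft_force: [-0.0, 0.0, 0.2]
width: 0.0127
t 8.7667 pos [ 0.6332 -0.1444  0.0033] cornerframe mm [ -30.2097 -100.7275] yaw toolx rel corner 0.38411774370839585 tilt -0.9999995074662003 F [-0.0384  0.0335  0.2364] w 0.012738777325553383
```

```bash
python3 -m creep '{"travel":[[0,0,3],[0,0,2],[0,0,2],[0,0,1],[0,0,0]],"rot":[[0,0,0],[0,0,0],[0,0,0],[0,0,0],[0,0,0]],"grip":[15,15,15,15,15]}'
python3 -m creep '{"travel":[[0,0,1],[0,0,1],[0,0,1],[0,0,0]],"rot":[[0,0,0],[0,0,0],[0,0,0],[0,0,0]],"grip":[15,15,15,15]}';python3 st.py
```

```text
time: 9.18
tool_pos: [0.6327, -0.1378, 0.0031]
ee_rot: [-1.57, -0.049, 0.05]
ft_force: [0.3, -0.6, 0.1]
width: 0.0129
time: 9.52
tool_pos: [0.6326, -0.1349, 0.0031]
ee_rot: [-1.57, -0.049, 0.05]
ft_force: [1.3, -1.6, -0.8]
width: 0.0127
t 9.5167 pos [ 0.6326 -0.1349  0.0031] cornerframe mm [-30.3459 -91.1594] yaw toolx rel corner 0.3153934176710893 tilt -0.9999999158375239 F [ 1.2731 -1.5672 -0.8041] w 0.012741746775227132
```

```bash
python3 -m creep '{"travel":[[0,0,1],[0,0,1],[0,0,0]],"rot":[[0,0,0],[0,0,0],[0,0,0]],"grip":[15,15,15]}'
python3 -m creep '{"travel":[[0,0,1],[0,0,1],[0,0,0]],"rot":[[0,0,0],[0,0,0],[0,0,0]],"grip":[15,15,15]}';python3 st.py
```

```text
time: 9.77
tool_pos: [0.6324, -0.1328, 0.0032]
ee_rot: [-1.57, -0.049, 0.05]
ft_force: [0.1, -0.7, -0.5]
width: 0.013
time: 10.02
tool_pos: [0.6323, -0.1308, 0.0032]
ee_rot: [-1.57, -0.049, 0.05]
ft_force: [0.8, 0.4, -0.2]
width: 0.0128
t 10.0167 pos [ 0.6323 -0.1308  0.0032] cornerframe mm [-30.3662 -87.11  ] yaw toolx rel corner 0.3204753452022538 tilt -0.9999999309534099 F [ 0.8138  0.3993 -0.1596] w 0.012781036214696104
```

```bash
python3 - <<'E'
from st import *
w=grab('wrist');s=grab('side')
cv2.imwrite('pics/m4.png',np.hstack([cv2.resize(cv2.cvtColor(s['pixels'],4)[170:320,200:340],(380,407)),cv2.resize(cv2.cvtColor(w['pixels'],4)[0:407,220:640],(420,407))]))
E
```

```text
(no output)
```

View pics/m4.png

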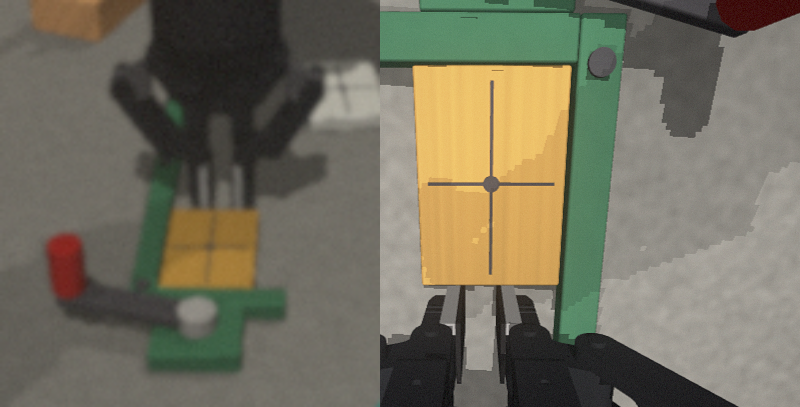

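Both views show the blank in the corner: square, along the long fence, with its far edge about at the end stop. A last press to feel contact.

```bash
python3 -m creep '{"travel":[[0,0,1],[0,0,1],[0,0,0]],"rot":[[0,0,0],[0,0,0],[0,0,0]],"grip":[15,15,15]}'
python3 -m creep '{"travel":[[0,0,1],[0,0,0]],"rot":[[0,0,0],[0,0,0]],"grip":[15,15]}';python3 st.py
```

```text
time: 10.37
tool_pos: [0.6321, -0.1304, 0.0034]
ee_rot: [-1.573, -0.048, 0.049]
ft_force: [-1.4, -8.5, -1.1]
width: 0.0126
time: 10.53
tool_pos: [0.6321, -0.1303, 0.0034]
ee_rot: [-1.574, -0.048, 0.048]
ft_force: [-1.0, -12.0, -0.8]
width: 0.0127
t 10.5333 pos [ 0.6321 -0.1303  0.0034] cornerframe mm [-30.5698 -86.594 ] yaw toolx rel corner 0.21006141923215943 tilt -0.999991055163403 F [ -1.0022 -11.9673  -0.837 ] w 0.012693593444260635
```

```bash
python3 -m creep '{"travel":[[0,0,-4],[0,0,-10],[0,-33,0],[0,-34,0],[0,-33,0],[0,0,0]],"rot":[[0,0,0],[0,0,0],[0,0,0],[0,0,0],[0,0,0],[0,0,0]],"grip":[15,15,15,40,60,60]}'
python3 -m creep '{"travel":[[15,0,28],[15,0,28],[15,0,28],[15,0,20],[0,0,0],[0,0,0],[0,0,0],[0,0,0]],"rot":[[0,0,0],[0,0,0],[0,0,0],[0,0,0],[0,-0.12,0],[0,-0.12,0],[0,-0.12,0],[0,-0.12,0]],"grip":[60,60,60,60,60,60,60,60]}'
python3 -m creep '{"travel":[[0,0,0],[0,0,0],[0,0,0],[0,0,0],[0,0,0],[0,0,0],[0,0,0],[0,0,0]],"rot":[[0,-0.12,0],[0,-0.12,0],[0,-0.12,0],[0,-0.12,0],[0,-0.12,0],[0,-0.12,0],[0,-0.12,0],[0,0,0]],"grip":[60,60,60,60,60,60,60,60]}'
python3 - <<'E'
from st import *
st()
w=grab('wrist','w5.png');t=grab('top','t5.png')
for c in blobs(w,'red')[:3]: m=cv2.moments(c);u=(m['m10']/m['m00'],m['m01']/m['m00']);print(cv2.contourArea(c),u,onz(w,*u,.054))
for c in blobs(t,'brass')[:2]: b,ww,a=plate(t,c);print(b,ww,a, R.T@(b/1000-C))
E
```

```text
time: 11.03
tool_pos: [0.6358, -0.143, 0.1111]
ee_rot: [-1.572, -0.057, 0.042]
ft_force: [1.1, 0.2, 1.0]
width: 0.0484
time: 11.7
tool_pos: [0.6867, -0.0343, 0.103]
ee_rot: [-1.527, -0.431, 0.431]
ft_force: [0.1, 0.3, -0.6]
width: 0.0513
time: 12.37
tool_pos: [0.6866, -0.0347, 0.1031]
ee_rot: [-1.289, -1.074, 1.074]
ft_force: [0.6, 0.9, -0.2]
width: 0.0515
t 12.3667 pos [ 0.6866 -0.0347  0.1031] cornerframe mm [29.357   5.7286] yaw toolx rel corner 76.26236527804753 tilt -0.9999998699966518 F [ 0.5695  0.869  -0.1588] w 0.051492196009461116
778.0 (354.1047557840617, 286.31855184233075) [ 0.7025 -0.0192  0.054 ]
[633.9822 -91.6322] [52.368019104003906, 55.06694030761719] 1.2231775522232056 [-0.0264 -0.0481]
[ 425.8152 -174.2646] [37.858882904052734, 57.09640884399414] -58.58144760131836 [-0.239  -0.1186]
```

View pics/w5.png

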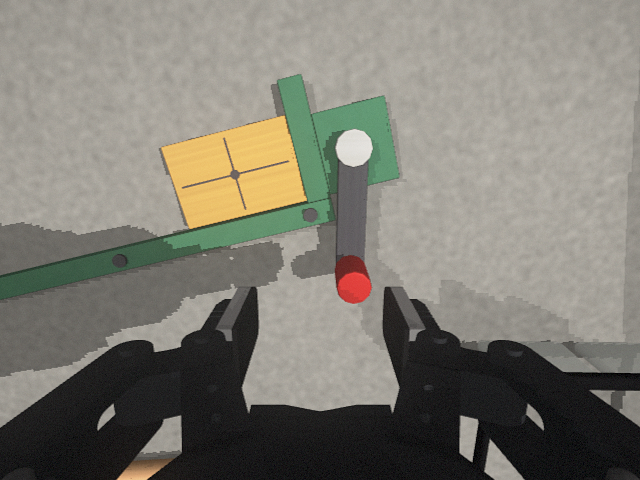

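The wrist view shows the brass plate flush in the corner, centre at (235,174). The knob top is at (354,286), about 18 mm from the TCP along tool x. Going down and gripping the knob.

```bash
python3 -m creep '{"travel":[[18,0,-13],[0,25,0],[0,25,0],[0,15,0],[0,9,0],[0,0,0]],"rot":[[0,0,0],[0,0,0],[0,0,0],[0,0,0],[0,0,0],[0,0,0]],"grip":[60,60,60,60,60,60]}'; python3 st.py
python3 -m creep '{"travel":[[0,0,0],[0,0,0],[0,0,0],[0,0,0],[0,0,0],[0,0,0]],"rot":[[0,0,0],[0,0,0],[0,0,0],[0,0,0],[0,0,0],[0,0,0]],"grip":[10,10,10,10,10,10]}' 20; python3 st.py
```

```text
time: 12.97
tool_pos: [0.7014, -0.0193, 0.0268]
ee_rot: [-1.291, -1.065, 1.07]
ft_force: [-0.6, -0.0, -0.5]
width: 0.051
t 12.9667 pos [ 0.7014 -0.0193  0.0268] cornerframe mm [45.0453 20.2668] yaw toolx rel corner 75.79623313162465 tilt -0.9999937509069782 F [-0.618  -0.0175 -0.487 ] w 0.05099384243522182
time: 13.47
tool_pos: [0.7035, -0.0193, 0.0311]
ee_rot: [-1.294, -1.072, 1.068]
ft_force: [0.3, -0.5, 5.0]
width: 0.0193
t 13.4667 pos [ 0.7035 -0.0193  0.0311] cornerframe mm [47.1059 20.1012] yaw toolx rel corner 75.92356099015802 tilt -0.9999961186906603 F [ 0.3012 -0.5012  4.9617] w 0.019293920029753466
```

```bash
python3 -m creep '{"travel":[[0,-4,0],[0,-1,0],[-8.3,0,0.5],[-8.3,0,0.5],[-8.3,0,0.5],[0,0,0]],"rot":[[0,0,0],[0,0,0],[0,0.111,0],[0,0.111,0],[0,0.111,0],[0,0,0]],"grip":[10,10,10,10,10,10]}'; cat >> st.py <<'E'
    p=np.array(manip.read_state()['tool_pos'])[:2]-[.6289,-.0060]; print('arm: r',np.hypot(*p),'deg to go',np.degrees(np.arctan2(p[1],p[0])-Y)+90)
E
python3 st.py
```

```text
time: 13.97
tool_pos: [0.693, -0.0437, 0.0322]
ee_rot: [-1.413, -0.811, 0.814]
ft_force: [6.4, -1.5, -15.9]
width: 0.0189  File "st.py", line 8
    p=np.array(manip.read_state()['tool_pos'])[:2]-[.6289,-.0060]; print('arm: r',np.hypot(*p),'deg to go',np.degrees(np.arctan2(p[1],p[0])-Y)+90)
IndentationError: unexpected indent
```

```bash
sed -i '8s/^    //' st.py; python3 -m creep '{"travel":[[0,3,0],[-8.3,0,0.5],[-8.3,0,0.5],[-8.3,0,0.5],[0,0,0]],"rot":[[0,0,0],[0,0.111,0],[0,0.111,0],[0,0.111,0],[0,0,0]],"grip":[10,10,10,10,10]}';python3 st.py
```

```text
time: 14.38
tool_pos: [0.6774, -0.0617, 0.032]
ee_rot: [-1.497, -0.559, 0.559]
ft_force: [0.2, 2.0, -1.3]
width: 0.0185
t 14.3833 pos [ 0.6774 -0.0617  0.032 ] cornerframe mm [ 18.6731 -20.7477] yaw toolx rel corner 37.657109762524364 tilt -0.9999999316512155 F [ 0.189   1.9978 -1.3383] w 0.01845720049811411
arm: r 0.0739091535017992 deg to go 37.74905219289694
```

```bash
python3 -m creep '{"travel":[[-8.3,0,0.5],[-8.3,0,0.5],[-8.3,0,0.5],[-8.3,0,0.5],[0,0,0]],"rot":[[0,0.111,0],[0,0.111,0],[0,0.111,0],[0,0.111,0],[0,0,0]],"grip":[10,10,10,10,10]}';python3 st.py;python3 -m creep '{"travel":[[-8.3,0,0.5],[-5,0,0.2],[0,0,0]],"rot":[[0,0.111,0],[0,0.08,0],[0,0,0]],"grip":[10,10,10]}';python3 st.py
```

```text
time: 14.8
tool_pos: [0.6485, -0.0766, 0.032]
ee_rot: [-1.559, -0.215, 0.215]
ft_force: [-1.5, 3.3, -1.2]
width: 0.0193
t 14.8 pos [ 0.6485 -0.0766  0.032 ] cornerframe mm [-11.1202 -33.9157] yaw toolx rel corner 12.389547544072713 tilt -0.9999996899124034 F [-1.486   3.3252 -1.1996] w 0.01926391048066329
arm: r 0.07325655337884741 deg to go 12.178606626173504
time: 15.05
tool_pos: [0.6356, -0.0788, 0.0319]
ee_rot: [-1.569, -0.068, 0.068]
ft_force: [-2.2, 3.4, 2.3]
width: 0.0194
t 15.05 pos [ 0.6356 -0.0788  0.0319] cornerframe mm [-24.0285 -35.3347] yaw toolx rel corner 1.6520846689146247 tilt -0.9999997849388804 F [-2.2399  3.4089  2.3116] w 0.019409954006470075
arm: r 0.07307131570891043 deg to go 1.9966301726113471
```

Two degrees left, about 3 mm. Nudge, release, rise and look.

```bash
python3 -m creep '{"travel":[[-2,0,0],[0,0,0],[0,0,0],[0,0,0],[0,0,0]],"rot":[[0,0.02,0],[0,0,0],[0,0,0],[0,0,0],[0,0,0]],"grip":[10,10,50,50,50]}';python3 st.py
python3 -m creep '{"travel":[[0,-15,0],[0,-30,0],[0,-30,0],[0,-30,-40],[0,0,-40],[0,0,-40],[0,0,-40],[0,0,0]],"rot":[[0,0,0],[0,0,0],[0,0,0],[0,0,0],[0,0,0],[0,0,0],[0,0,0],[0,0,0]],"grip":[50,50,50,50,50,50,50,50]}'
python3 - <<'E'
from st import *
t=grab('top','t6.png');s=grab('side','s6.png');w=grab('wrist','w6.png')
for c in blobs(w,'red')[:2]: m=cv2.moments(c);u=(m['m10']/m['m00'],m['m01']/m['m00']);k=onz(w,*u,.05);print('knob',cv2.contourArea(c),u,k,R.T@(k[:2]-C))
for c in blobs(t,'alu')[:2]: b,ww,a=plate(t,c);print('alu',b,ww,a)
cv2.imwrite('pics/m6.png',np.hstack([cv2.imread('pics/w6.png')[:,:],cv2.imread('pics/s6.png')[160:320,200:360].repeat(3,0)])[:, :] if 0 else cv2.resize(np.hstack([cv2.imread('pics/w6.png'),cv2.resize(cv2.imread('pics/s6.png')[160:320,200:360],(480,480))]),(800,343)))
E
```

```text
time: 15.47
tool_pos: [0.6341, -0.08, 0.0313]
ee_rot: [-1.571, -0.05, 0.05]
ft_force: [0.5, 0.2, -0.1]
width: 0.0426
t 15.4667 pos [ 0.6341 -0.08    0.0313] cornerframe mm [-25.6609 -36.4793] yaw toolx rel corner 0.3657093161751696 tilt -0.9999997522668438 F [ 0.4665  0.1656 -0.143 ] w 0.042590735343275773
arm: r 0.07417710944904726 deg to go 0.7055711089124088
time: 16.13
tool_pos: [0.6429, -0.2395, 0.1306]
ee_rot: [-1.573, -0.046, 0.046]
ft_force: [1.3, -0.3, 0.1]
width: 0.0424
arm: r 0.2339492997791358 deg to go 0.12720357402213267
alu [ 408.0245 -288.6012] [59.32443618774414, 211.28396606445312] 65.27532196044922
alu [ 816.7012 -337.9045] [15.972844123840332, 25.515615463256836] -5.298492431640625
```

View pics/m6.png

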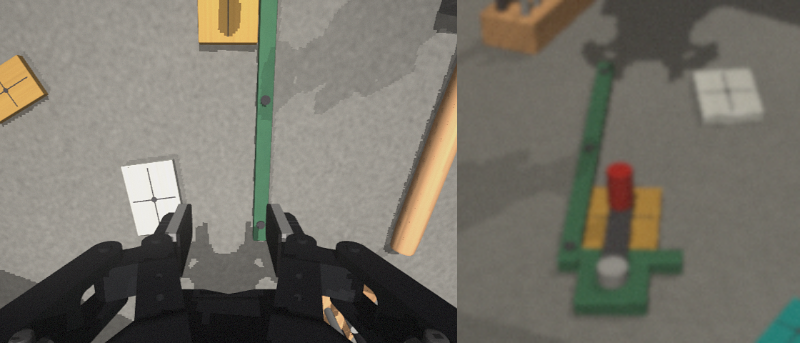

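The side view shows the released knob standing over the middle of the blank, which is still home in the corner. The aluminium plate's centre is at about (326,202), the same as the start (326,203). Handing in.

```bash
python3 -c "
from plant import manip; print(manip.close_job())"
```

```text
the job is handed in; nothing more can be done
None
```

The job is handed in: the brass blank is home in the corner and the clamp knob has been swung over its middle and released. It took about 16 s of the 61 s allowed. `close_job()` gives no verdict.

**What I did**
- I pushed the large brass blank, flat on the bench, against the long fence; contact read about 8 N.
- I then pushed it along that fence to the end stop, where contact read about 12 N. The clamp arm was still swung away at that point.
- I gripped the red knob, swung it about 76° round to point along the corner's -y, let go and backed off.

**Last checks**
- **Blank:** the pictures show it square and flush with both fences.
- **Knob:** the side view shows it over the middle of the blank. The TCP at release, (-26, -36) mm in the corner frame, agrees, against the ideal (-27, -40).
- **Aluminium blank:** in the side view it is within a pixel of where it started.

**Checks that failed or disagreed**
- My measured corner looks about 4 mm off in y. End-stop contact came that much later than predicted, so I relied on the contact force instead.
- Two-view heights came out about 2 to 6 mm low.
- While lifting slightly during the swing, I pulled up on the gripped knob with about 16 N, and I corrected it straight away.
- The final mask measurements of the knob (out of the wrist view) and the aluminium blank (hidden by the arm from above) gave nothing usable. Those two checks rest on the side view.

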